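# Load the guarded test box and fold its lid stay shut

### The job

Load the largest of the three transformers for its voltage test: raise the lid of the test box until its folding stay goes over centre and locks the lid open, then stand the transformer upright in the low-kerbed nest in the chamber, its long side along the nest, and let go. Then unlock the stay by pushing its knee back through straight (this lifts the lid slightly) so that it folds, and lower the lid gently until it is fully shut. Never let the lid fall, and leave the other two transformers, the toroid, the ferrite core and the glue bottle where they are.

Things in the scene. Friction and masses are not known exactly. Their poses are not given: they have to be found in the camera images.
- test_box: Fixed grey test box, 170 (x) x 220 (y) x 110 mm high, walls 6 mm; origin at the centre of its underside; own -x is its front (towards the robot), +y its left side. Open chamber inside 158 x 208 mm, floor 50 mm above the origin. The lid's hinge axis runs along own y at x=+85, z=116 mm.
- lid (a joint): Lid angle, rad: 0 shut, grows as the front rises; 1.466 at the top (stay straight), about 1.40 when locked. Aluminium frame with window, 175 mm from hinge axis to front edge, 216 mm wide, 8 mm thick, 0.45 kg. Stiff hinge: above about 1.0 rad the lid stays where it is left, lower down it falls unless held.
- pull_bar (a point): Centre of the lid's round steel pull bar, 12 mm thick, 146 mm long along the box's y, on two arms 130 mm apart; 217 mm from the hinge axis in the lid's plane (36 mm free between bar and lid edge). It can turn between gripper pads, so one tool orientation may be kept through the whole swing.
- stay_knee (a joint): Knee angle of the folding stay, rad: 0 folded (lid shut), 2.54 straight, 3.04 at its stop (past straight: locked). A weak spring draws it to the stop: raise the lid to the top, ease it back down and it locks; lowered before the top, it just folds. To unlock, push the knee back through straight (a few N) to about 1.9; the lid rises to 1.466 meanwhile, then sinks.
- knee_knob (a point): Centre of the black knob on the stay's knee: cylinder 18 mm thick, 30 mm long along the box's y, outside the box's left wall (125 to 155 mm from the middle plane). Locked it is at box x=-3, z=160 mm. To fold, it moves back (+x) and down, at first at 45 degrees, on an 85 mm circle about point stay_pivot. Lid shut: x=24, z=36 mm.
- nest (a point): Centre of the nest on the chamber floor (box frame x=-25, y=-10, z=50 mm). The nest is a flat pad 95 mm along the box's x and 50 mm along its y inside a kerb 4 mm wide and 5 mm high.
- trafo_large: The largest transformer, to be loaded: yellow taped E-core transformer; body 32 mm (own x) x 68 mm (own y), 38 mm high, 81 mm long over its pins, 0.18 to 0.33 kg; origin at the centre of its underside, z up. Grip its long sides (32 mm). Lies on the foam board, top of the board 28 mm above the worktop.
- trafo_medium: Bystander: medium transformer, 29 x 65 x 29 mm, origin at the centre of its underside, on the foam board.
- trafo_small: Bystander: small transformer, 31 x 43 x 29 mm, origin at the centre of its underside, on the foam board.
- toroid: Bystander: flat wound toroid, 40 x 46 x 12 mm, on the foam board; origin under its centre.
- core: Bystander: black ferrite E core, 21 x 42 x 15 mm, on the foam board; origin under its centre.
- glue: Bystander: white glue bottle, 32 mm across, 87 mm high, standing on the worktop to the right of the box; origin under its centre.
- stay_pivot (a point): Centre of the lower stay link's pivot on the box's left side (box x=-45, y=118, z=86 mm). Both stay links are 85 mm long; the upper one ends on the lid's left edge, 90 mm from the hinge axis.
Things that resemble listed ones, but are neither listed nor needed, are in the scene too. Leave any green or purple look-alike of the trafo_large alone.

How it is judged:
By the outcome, as a careful person would: the job done as asked, in the order asked, and still so for the second after the job is handed in, with the robot touching nothing.
It also fails if it takes over 72 s, if anything falls off the work surface, if the arm or the gripper's body presses on something with over 40 N, if the wrist force passes 120 N, or if a joint passes its speed limit or range.

### The arm

A 6-joint arm with a two-finger parallel gripper is mounted at the origin on a cart in front of the work surface, level with it; the furniture and walls round the work are solid. World frame = base frame: x ahead of the robot, y to its left, z up, the work surface at z = 0. Lengths are in m, angles in rad, forces in N, time in s.
With the tool pointing down it reaches from about 0.25 to 0.775 m from the base axis. Payload 4 kg.
Tool frame: the origin (TCP) lies at the very end of the fingers, on their centre line; the grasp point (between the pads) lies 19 mm behind it; z points along the fingers, y is the line along which they close (so a half turn about z gives the same grasp; the last joint's range is limited). The gripper opens to 94 mm and grips with 3 to 60 N. Pads are 16 mm wide; open, the fingers measure 119 mm over their backs; the gripper's body (75 mm by 177 mm) begins 78 mm behind the grasp point.
Start: joints at [-1.254, 0.087, 1.371, -0, 1.684, -0.103], TCP at [0.224, -0.502, 0.206] pointing down, gripper open.
Joint ranges: [-3.1, 3.1], [-0.76, 2.03], [0.27, 2.55], [-1.08, 4.22], [0.17, 2.65], [-2.57, 2.57]. Speed limits (rad/s): [2.79, 2.79, 3.14, 3.14, 3.14, 3.14].

### API

Orientations are given as [roll, pitch, yaw] about the fixed x, y, z axes, in that order (R = Rz(yaw) Ry(pitch) Rx(roll)).
In Python, from station import * gives the robot as it stands.
- The arm moves only by the shell command python3 -m inch 'ROWS' [FORCE]. ROWS is JSON, a list of rows, each an object with "slide": the shift along the world's x, y, z scaled (see below), a list of three; "twist": the turn, a rotation vector about the world's x, y, z scaled (see below), a list of three; "hand": the closure, from -1 (fully open) to 1 (shut). A call has 1 to 5 rows; each row shifts and turns the commanded pose from where the row before left it; what a row does not reach is not made up. The controller multiplies each number of a shift by 8 cm and each number of a turn by 1.5 rad. A row lasts 1/8 s, in which the tool goes at most 62.5 mm and 10.7 degrees, less where a joint would pass 70% of its speed; a pose out of reach is approached as far as the arm can. A call with a number of a shift or a turn outside -1 to 1 is refused whole. A call with a gripper value outside its range is refused whole. The fingers move at their own pace and stop on an object; FORCE is the grip in N (left out, the last holds). Time passes only in rows, so rows that do not move let the fingers close. It gives the time, the measured TCP pose, the force, the opening and the grip force at its end, in the units of the state.
- state(): the state, without advancing time (a new reading comes with each control period).
- snapshot(name): name is "scene" or "top" or "wrist"; returns a dict with "img" (420x560x3 uint8, red, green, blue), "fx", "fy", "cx", "cy" (pixels), "D" ([k1, k2, p1, p2, k3] as OpenCV has them; the pictures are not rectified), "R" (3x3) and "t" (3): a world point X has camera coordinates R X + t. Camera axes: x right, y down, z forward; pixel columns grow to the right and rows downward; lengths in m; the calibration is good to about 2 mm. A picture is of the moment at which its call begins. There is no depth.
- sign_off(): hands the job in; it is judged then, once.
The state is a dict: "time": time; "joint_positions": joint angles; "dq": joint speeds; "tau": joint torques, N m; "tcp_pos": TCP position; "eef_rot": TCP orientation; "contact_force": force on the tool from outside, world axes, zero at the start; "moment": the same for the moment, N m; "grip_width": finger opening in m; "gripper_force": force on a finger pad.
Only numpy, scipy, OpenCV 4.12 (cv2) and the standard library are available. Lean on these libraries where they do the work, as an engineer would, in place of code of your own. Each camera call takes 0.05 s, during which the arm holds its last target. There are 200 camera calls.

## Working session

There is one attempt and no reset: what is moved stays moved. The work goes in short steps, Python scripts to look and compute and a shell command to move; the robot and the scene stay as the last step left them, time stands still between calls to the robot, and variables do not carry over. Pictures are saved under pics/ and viewed, at most 10 in all, crops included, and the job is handed in when it is done.

```bash
mkdir -p pics; cat > h.py <<'E'
from station import *
import numpy as np, cv2
def snap(n,f):
    s=snapshot(n); cv2.imwrite('pics/'+f+'.png',s['img'][:,:,::-1]); np.save('pics/'+f+'.npy',s,allow_pickle=True); return s
def load(f): return np.load('pics/'+f+'.npy',allow_pickle=True).item()
def K(s): return np.array([[s['fx'],0,s['cx']],[0,s['fy'],s['cy']],[0,0,1.]])
def ray(s,uv):
    p=cv2.undistortPoints(np.array([[uv]],float),K(s),np.array(s['D'],float))[0,0]
    R=np.array(s['R']);return -R.T@np.array(s['t']),R.T@np.array([p[0],p[1],1])
def atz(s,uv,z):
    c,d=ray(s,uv);return c+d*(z-c[2])/d[2]
def proj(s,P):
    return cv2.projectPoints(np.array(P,float).reshape(-1,3),cv2.Rodrigues(np.array(s['R'],float))[0],np.array(s['t'],float),K(s),np.array(s['D'],float))[0][:,0]
E
python3 -c "
from h import *
for n in ('scene','top'): s=snap(n,n+'0'); print(n,(-np.array(s['R']).T@s['t']).round(3))
st=state();print(st)"
```

```text
scene [0.212 0.58  0.802]
top [ 0.424 -0.077  1.238]
{'time': 0.1, 'joint_positions': array([-1.25408133e+00,  8.79047520e-02,  1.37208605e+00, -4.27791713e-05,
        1.68360324e+00, -1.03094253e-01]), 'dq': array([ 0.00124865, -0.00092368, -0.00494311,  0.00051055, -0.00045742,
        0.0007462 ]), 'tau': array([ 2.62142079e-03, -3.41249549e+01, -3.03302693e+01,  7.20576639e-02,
        3.03692627e-02, -9.63174057e-05]), 'tcp_pos': array([ 0.22400339, -0.50177839,  0.20441696]), 'eef_rot': array([-3.13959752e+00, -1.63675138e-04,  4.19804312e-01]), 'contact_force': array([ 0.17102904, -0.30800627,  0.15842292]), 'moment': array([0.02563704, 0.03675581, 0.02219714]), 'gripper_force': 0.0, 'grip_width': 0.09383857230586556}
```

View pics/top0.png

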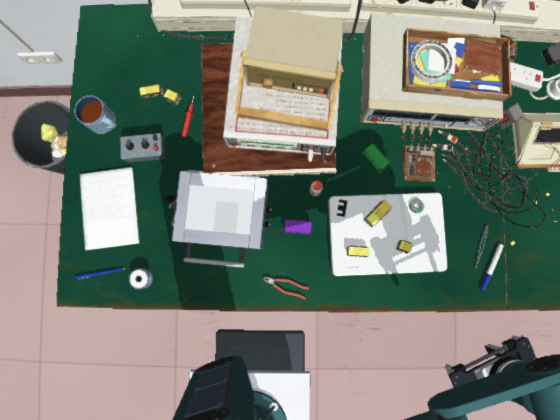

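View pics/scene0.png

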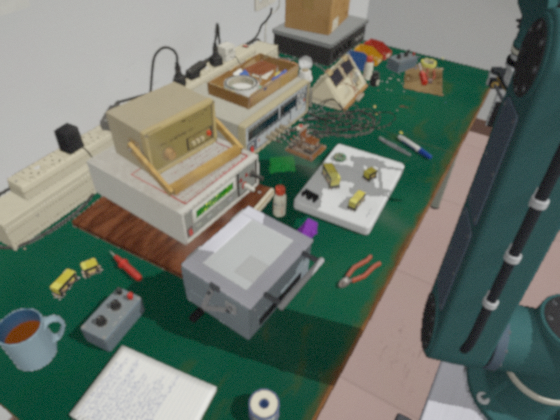

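The top view shows the box (lid about 175–267, 172–247), its pull bar at row ~262, and the large transformer at about (377,213). I'll enlarge both areas.

```bash
python3 -c "
from h import *
i=load('top0')['img'][:,:,::-1]
a=cv2.resize(i[160:275,160:280],None,fx=5,fy=5,interpolation=cv2.INTER_CUBIC)[:575,:]
b=cv2.resize(i[190:275,325:450],None,fx=5,fy=5,interpolation=cv2.INTER_CUBIC)
cv2.imwrite('pics/c1.png',a);cv2.imwrite('pics/c2.png',b)
s=load('scene0')['img'][:,:,::-1]
"
```

```text
(no output)
```

View pics/c1.png

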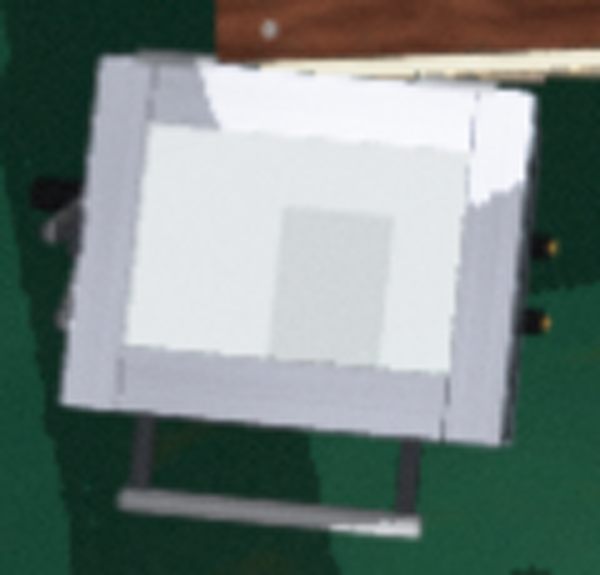

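View pics/c2.png

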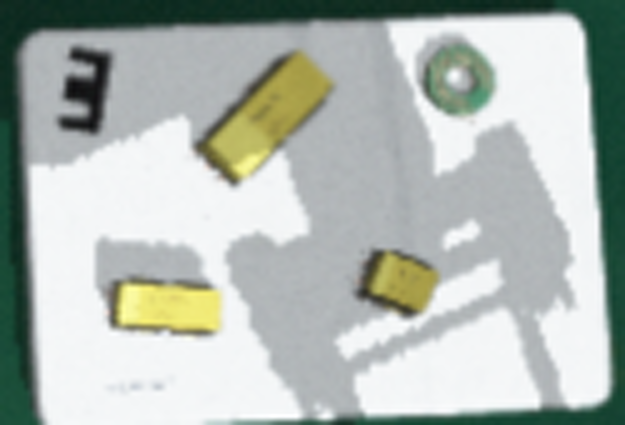

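Crops: the lid corners, bar ends (118,500)-(420,527) and the large transformer (top face about 300,52 to 237,182) are clear. Next I compute the poses.

```bash
python3 -c "
from h import *
s=load('top0')
f=lambda u,v,ox,oy:((u+.5)/5-.5+ox,(v+.5)/5-.5+oy)
L=[atz(s,f(*p,160,160),.12) for p in ((100,57),(536,93),(505,443),(62,405))]
print(np.round(L,4)); print([np.linalg.norm(L[i]-L[i-3]).round(4) for i in range(4)])
B=[atz(s,f(*p,160,160),.118) for p in ((118,500),(420,527))]; print(np.round(B,4),np.linalg.norm(B[0]-B[1]))
v=B[0]-B[1];v2=L[0]-L[1];v3=L[3]-L[2];print([np.arctan2(-a[0],a[1]) for a in (v,v2,v3)], [np.arctan2(a[1],a[0]) for a in (L[0]-L[3],L[1]-L[2])])
T=[atz(s,f(*p,325,190),.066) for p in ((300,52),(333,88),(237,182),(203,145))]
print(np.round(T,4),np.mean(T,0));print([np.linalg.norm(T[i]-T[i-3]).round(4) for i in range(4)],[np.arctan2(a[1],a[0]) for a in (T[0]-T[3],T[1]-T[2])])
"
```

```text
[[ 0.6601  0.1728  0.12  ]
 [ 0.6443 -0.0439  0.12  ]
 [ 0.4718 -0.0316  0.12  ]
 [ 0.4873  0.1848  0.12  ]]
[np.float64(0.2173), np.float64(0.1729), np.float64(0.2169), np.float64(0.1732)]
[[0.4417 0.1561 0.118 ]
 [0.4308 0.009  0.118 ]] 0.14754423861283547
[np.float64(-0.07406327367793011), np.float64(-0.07297735411901235), np.float64(-0.07171880329985865)] [np.float64(-0.06924374274944123), np.float64(-0.07167601161349905)]
[[ 0.6019 -0.348   0.066 ]
 [ 0.5833 -0.365   0.066 ]
 [ 0.5339 -0.3142  0.066 ]
 [ 0.5528 -0.2968  0.066 ]] [ 0.56798964 -0.33099294  0.066     ]
[np.float64(0.0252), np.float64(0.0708), np.float64(0.0257), np.float64(0.0709)] [np.float64(-0.8074723738129407), np.float64(-0.7998364517107236)]
```

```bash
cat >> h.py <<'E'
from scipy.spatial.transform import Rotation as Ro
psi=-.072; DX=np.array([np.cos(psi),np.sin(psi),0]); DY=np.array([-np.sin(psi),np.cos(psi),0]); Z=np.array([0,0,1.])
BOX=np.array([.5684,.0713,0.])
def bx(x,y,z): return BOX+x*DX+y*DY+z*Z
def tool(z,y):  # rotation from tool z axis and closing axis
    z=z/np.linalg.norm(z); return Ro.from_matrix(np.c_[np.cross(y,z),y,z])
def bar(th): return bx(.085-.217*np.cos(th),0,.116+.217*np.sin(th))
def tilt(a): # tool tilted a from down towards box +x, closing in the vertical plane
    z=np.sin(a)*DX-np.cos(a)*Z; y=np.cos(a)*DX+np.sin(a)*Z; return z/np.linalg.norm(z),tool(z,y)
def to(pos,R=None):
    st=state(); d=(np.array(pos)-st['tcp_pos'])/.08
    w=np.zeros(3) if R is None else (R*Ro.from_euler('xyz',st['eef_rot']).inv()).as_rotvec()/1.5
    print('t',round(st['time'],2),'slide',d.round(3),'twist',w.round(3),'rows>=',np.ceil(max(np.linalg.norm(d)/.78,np.linalg.norm(w)/.124)))
E
python3 -c "
from h import *
z,R=tilt(np.pi/4); print(bar(0)); to(bar(0)-z*.07,R)"
```

```text
[0.436742   0.08079579 0.116     ]
t 0.1 slide [ 2.042  7.327 -0.486] twist [-0.316 -0.45   0.68 ] rows>= 10.0
```

```bash
python3 -m inch '[{"slide":[0.2,0.6,0],"twist":[-0.03,-0.045,0.068],"hand":0.28},{"slide":[0.2,0.6,0],"twist":[-0.03,-0.045,0.068],"hand":0.28},{"slide":[0.2,0.6,0],"twist":[-0.03,-0.045,0.068],"hand":0.28},{"slide":[0.2,0.6,0],"twist":[-0.03,-0.045,0.068],"hand":0.28},{"slide":[0.2,0.6,0],"twist":[-0.03,-0.045,0.068],"hand":0.28}]' 20; python3 -m inch '[{"slide":[0.2,0.6,0],"twist":[-0.03,-0.045,0.068],"hand":0.28},{"slide":[0.2,0.6,0],"twist":[-0.03,-0.045,0.068],"hand":0.28},{"slide":[0.2,0.6,0],"twist":[-0.03,-0.045,0.068],"hand":0.28},{"slide":[0.2,0.6,0],"twist":[-0.03,-0.045,0.068],"hand":0.28},{"slide":[0.2,0.6,0],"twist":[-0.03,-0.045,0.068],"hand":0.28}]'; python3 -c "
from h import *
z,R=tilt(np.pi/4); to(bar(0)-z*.07,R); print(state()['joint_positions'].round(2))"
```

```text
time: 0.72
tcp_pos: [0.3044, -0.2605, 0.2051]
eef_rot: [2.755, -0.118, 0.963]
contact_force: [-0.4, -0.1, 0.1]
grip_width: 0.0473
gripper_force: 0.0
time: 1.35
tcp_pos: [0.4396, -0.0464, 0.2055]
eef_rot: [2.411, -0.025, 1.514]
contact_force: [1.1, -0.6, -0.2]
grip_width: 0.0338
gripper_force: 0.0
t 1.35 slide [-0.652  1.634 -0.5  ] twist [-0.019 -0.035 -0.011] rows>= 3.0
[-0.46 -0.76  2.15  0.32  1.08 -0.45]
```

```bash
python3 -c "
from h import *
z,R=tilt(.35); to(bar(0)-z*.06,R);print(z*1.)"
```

```text
t 1.35 slide [-0.292  1.608 -0.414] twist [-0.     0.254 -0.007] rows>= 3.0
[ 0.3420094  -0.02466732 -0.93937271]
```

```bash
python3 -m inch '[{"slide":[0,0.1,0],"twist":[0,0.085,0],"hand":0.36},{"slide":[-0.07,0.4,0],"twist":[0,0.085,0],"hand":0.36},{"slide":[-0.07,0.4,0],"twist":[0,0.085,0],"hand":0.36},{"slide":[-0.07,0.4,-0.2],"twist":[0,0,0],"hand":0.36},{"slide":[-0.07,0.3,-0.2],"twist":[0,0,0],"hand":0.36}]'; python3 -c "
from h import *
z,R=tilt(.35); to(bar(0)-z*.06,R); print(state()['joint_positions'].round(2));s=snap('wrist','w1');snap('scene','s1')
print(proj(s,[bar(0)+.073*DY,bar(0)-.073*DY]))"
```

```text
time: 1.98
tcp_pos: [0.4164, 0.0818, 0.1731]
eef_rot: [2.796, -0.002, 1.508]
contact_force: [-0.0, 0.6, -0.6]
grip_width: 0.03
gripper_force: 0.0
t 1.98 slide [-0.003  0.006 -0.009] twist [-0.002 -0.003 -0.006] rows>= 1.0
[ 0.11 -0.47  1.94 -0.06  1.33  0.17]
[[279.34177895 116.447004  ]
 [277.84423032 313.5233653 ]]
```

View pics/w1.png

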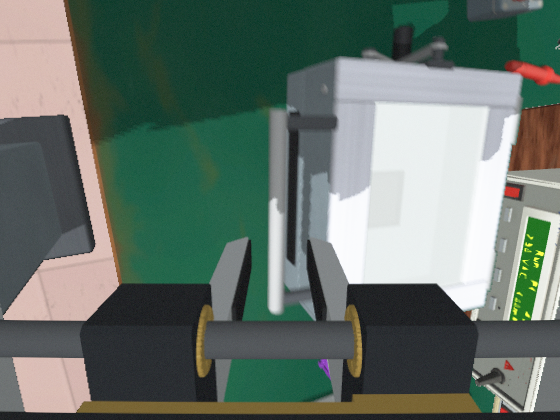

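The bar runs at column ~278, rows 112–313, matching the prediction. Next: descend and grip.

```bash
python3 -m inch '[{"slide":[0.11,-0.01,-0.3],"twist":[0,0,0],"hand":0.36},{"slide":[0.11,-0.01,-0.31],"twist":[0,0,0],"hand":0.36},{"slide":[0.11,0,-0.31],"twist":[0,0,0],"hand":0.36},{"slide":[0,0,0],"twist":[0,0,0],"hand":1},{"slide":[0,0,0],"twist":[0,0,0],"hand":1}]' 20; python3 -c "
from h import *
z,R=tilt(.35); b=state()['tcp_pos']-.019*z; print(b, bar(0))
p0=bar(0)
for t in np.linspace(0,1.466,16): p=bar(t); print(t.round(2),((p-p0)/.08).round(3)); p0=p"
```

```text
time: 2.7
tcp_pos: [0.4427, 0.0781, 0.101]
eef_rot: [2.795, -0.002, 1.505]
contact_force: [-9.5, -0.4, -0.7]
grip_width: 0.0135
gripper_force: 4.1
[0.43622639 0.07860323 0.11888916] [0.436742   0.08079579 0.116     ]
0.0 [0. 0. 0.]
0.1 [ 0.013 -0.001  0.265]
0.2 [ 0.039 -0.003  0.262]
0.29 [ 0.064 -0.005  0.257]
0.39 [ 0.089 -0.006  0.25 ]
0.49 [ 0.113 -0.008  0.24 ]
0.59 [ 0.135 -0.01   0.228]
0.68 [ 0.157 -0.011  0.213]
0.78 [ 0.177 -0.013  0.197]
0.88 [ 0.195 -0.014  0.179]
0.98 [ 0.212 -0.015  0.159]
1.08 [ 0.226 -0.016  0.137]
1.17 [ 0.238 -0.017  0.115]
1.27 [ 0.248 -0.018  0.091]
1.37 [ 0.256 -0.018  0.066]
1.47 [ 0.261 -0.019  0.041]
```

```bash
python3 -m inch '[{"slide":[-0.02,0,0],"twist":[0,0,0],"hand":1},{"slide":[0,0,0],"twist":[0,0,0],"hand":1}]'; python3 -m inch '[{"slide":[0.01,0,0.15],"twist":[0,0,0],"hand":1},{"slide":[0.03,0,0.26],"twist":[0,0,0],"hand":1},{"slide":[0.05,0,0.26],"twist":[0,0,0],"hand":1}]'
```

```text
time: 2.95
tcp_pos: [0.4419, 0.0782, 0.1013]
eef_rot: [2.792, -0.002, 1.506]
contact_force: [-0.5, -2.9, -0.7]
grip_width: 0.0117
gripper_force: 20.0
time: 3.32
tcp_pos: [0.4478, 0.0778, 0.1544]
eef_rot: [2.797, 0.0, 1.506]
contact_force: [2.7, -4.4, -3.7]
grip_width: 0.0114
gripper_force: 20.0
```

```bash
python3 -m inch '[{"slide":[0.075,-0.005,0.255],"twist":[0,0,0],"hand":1},{"slide":[0.1,-0.007,0.245],"twist":[0,0,0],"hand":1},{"slide":[0.122,-0.009,0.235],"twist":[0,0,0],"hand":1},{"slide":[0.145,-0.01,0.22],"twist":[0,0,0],"hand":1},{"slide":[0.166,-0.012,0.206],"twist":[0,0,0],"hand":1}]';  python3 -m inch '[{"slide":[0.186,-0.013,0.188],"twist":[0,0,0],"hand":1},{"slide":[0.203,-0.014,0.17],"twist":[0,0,0],"hand":1},{"slide":[0.219,-0.016,0.148],"twist":[0,0,0],"hand":1}]'; python3 -c "
from h import *
z,R=tilt(.35); b=state()['tcp_pos']-.019*z
v=b-bx(.085,0,.116); print(np.hypot(v@DX,v[2]),np.arctan2(v[2],-v@DX),v@DY)"
```

```text
time: 3.95
tcp_pos: [0.4954, 0.0744, 0.2482]
eef_rot: [2.798, -0.0, 1.505]
contact_force: [-5.4, -3.7, 0.9]
grip_width: 0.0109
gripper_force: 20.0
time: 4.32
tcp_pos: [0.5453, 0.0711, 0.2896]
eef_rot: [2.795, -0.001, 1.505]
contact_force: [-3.9, -2.9, 1.3]
grip_width: 0.0113
gripper_force: 20.0
0.22312015579532482 1.0317068209613793 -0.001902771753411375
```

```bash
python3 -m inch '[{"slide":[0.232,-0.017,0.126],"twist":[0,0,0],"hand":1},{"slide":[0.243,-0.018,0.103],"twist":[0,0,0],"hand":1},{"slide":[0.252,-0.018,0.078],"twist":[0,0,0],"hand":1},{"slide":[0.13,-0.01,0.03],"twist":[0,0,0],"hand":1}]'; python3 -c "
from h import *
z,R=tilt(.35); b=state()['tcp_pos']-.019*z
v=b-bx(.085,0,.116); print(np.hypot(v@DX,v[2]),np.arctan2(v[2],-v@DX),v@DY)"
```

```text
time: 4.82
tcp_pos: [0.615, 0.066, 0.3164]
eef_rot: [2.793, -0.001, 1.505]
contact_force: [-3.1, -3.0, 2.9]
grip_width: 0.0107
gripper_force: 20.0
0.22279519640821738 1.3691609799243976 -0.00190888111037719
```

Push on in small steps until the stop is felt.

```bash
python3 -m inch '[{"slide":[0.11,-0.008,0.02],"twist":[0,0,0],"hand":1},{"slide":[0.08,-0.005,0.013],"twist":[0,0,0],"hand":1}]'; python3 -m inch '[{"slide":[0.06,-0.004,0.01],"twist":[0,0,0],"hand":1},{"slide":[0,0,0],"twist":[0,0,0],"hand":1}]';  python3 -c "
from h import *
z,R=tilt(.35); b=state()['tcp_pos']-.019*z
v=b-bx(.085,0,.116); print(np.hypot(v@DX,v[2]),np.arctan2(v[2],-v@DX),v@DY)"
```

```text
time: 5.08
tcp_pos: [0.6301, 0.0649, 0.3185]
eef_rot: [2.792, -0.001, 1.505]
contact_force: [-2.8, -4.9, 3.7]
grip_width: 0.0111
gripper_force: 20.0
time: 5.32
tcp_pos: [0.6348, 0.0645, 0.3188]
eef_rot: [2.793, -0.001, 1.505]
contact_force: [-1.6, -4.4, 3.4]
grip_width: 0.0109
gripper_force: 20.0
0.22206604763563703 1.4586761866701161 -0.001989437079980585
```

```bash
python3 -m inch '[{"slide":[0.04,-0.003,0.004],"twist":[0,0,0],"hand":1},{"slide":[0.03,-0.002,0.003],"twist":[0,0,0],"hand":1}]'; python3 -m inch '[{"slide":[0.04,-0.003,0.002],"twist":[0,0,0],"hand":1},{"slide":[0,0,0],"twist":[0,0,0],"hand":1}]'; python3 -c "
from h import *
z,R=tilt(.35); b=state()['tcp_pos']-.019*z
v=b-bx(.085,0,.116); print(np.hypot(v@DX,v[2]),np.arctan2(v[2],-v@DX),v@DY)"
```

```text
time: 5.58
tcp_pos: [0.6365, 0.0644, 0.3189]
eef_rot: [2.801, -0.001, 1.505]
contact_force: [-17.0, -4.3, 8.6]
grip_width: 0.0114
gripper_force: 20.0
time: 5.82
tcp_pos: [0.6373, 0.0644, 0.3189]
eef_rot: [2.806, -0.0, 1.506]
contact_force: [-21.2, -4.6, 9.5]
grip_width: 0.0113
gripper_force: 20.0
0.22188778286768843 1.4701164076524817 -0.0019092640794376218
```

At the stop. Ease back until it locks.

```bash
python3 -m inch '[{"slide":[-0.09,0.006,-0.004],"twist":[0,0,0],"hand":1},{"slide":[-0.06,0.004,-0.007],"twist":[0,0,0],"hand":1},{"slide":[-0.06,0.004,-0.009],"twist":[0,0,0],"hand":1},{"slide":[-0.06,0.004,-0.009],"twist":[0,0,0],"hand":1}]'; python3 -c "
from h import *
z,R=tilt(.35); b=state()['tcp_pos']-.019*z
v=b-bx(.085,0,.116); print(np.hypot(v@DX,v[2]),np.arctan2(v[2],-v@DX),v@DY); s=snap('scene','s2'); print(proj(s,bx(-.003,.14,.16)),proj(s,bx(-.045,.118,.086)))
c=proj(s,bx(-.0,.14,.16))[0].astype(int);i=s['img'][:,:,::-1]
cv2.imwrite('pics/s2c.png',cv2.resize(i[max(0,c[1]-100):c[1]+100,max(0,c[0]-100):c[0]+160],None,fx=3,fy=3,interpolation=2));print(c)"
```

```text
time: 6.32
tcp_pos: [0.6225, 0.0655, 0.3172]
eef_rot: [2.791, -0.001, 1.505]
contact_force: [0.1, -4.6, 2.4]
grip_width: 0.0115
gripper_force: 20.0
0.2221557545552013 1.402623570992172 -0.0018608471251634236
[[200.66017392 282.11644701]] [[228.46751321 309.57539715]]
[199 281]
```

View pics/s2c.png

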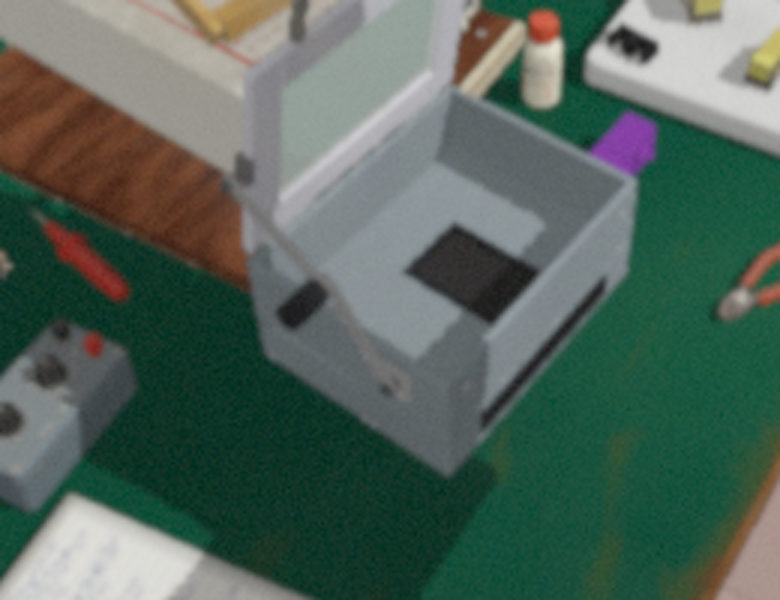

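The knob is at scene pixel (200,282), exactly the locked position. Release and retreat.

```bash
python3 -m inch '[{"slide":[0,0,0],"twist":[0,0,0],"hand":0.3},{"slide":[0,0,0],"twist":[0,0,0],"hand":0.3},{"slide":[-0.12,0,0.3],"twist":[0,0,0],"hand":0.3},{"slide":[-0.3,0,0.4],"twist":[0,0,0],"hand":0.3},{"slide":[-0.4,-0.1,0.2],"twist":[0,0,0],"hand":-0.2}]' 20; python3 -c "
from h import *
T=np.array([.568,-.331,.038])
a=-.804
l=np.array([np.cos(a),np.sin(a),0])   # long axis
for y in (np.array([-l[1],l[0],0]),np.array([l[1],-l[0],0])):
  R=tool(-Z,y); to(T+[0,0,.08],R); print(R.as_euler('xyz'))
print(state()['joint_positions'].round(2))"
```

```text
time: 7.0
tcp_pos: [0.556, 0.0595, 0.3891]
eef_rot: [2.794, -0.004, 1.508]
contact_force: [0.2, 0.2, 0.4]
grip_width: 0.0394
gripper_force: 0.0
t 7.0 slide [ 0.15  -4.881 -3.389] twist [-0.085  0.223  0.548] rows>= 8.0
[3.14159265 0.         2.33759265]
t 7.0 slide [ 0.15  -4.881 -3.389] twist [ 0.273  0.104 -1.522] rows>= 13.0
[ 3.14159265  0.         -0.804     ]
[ 0.02 -0.13  1.26 -0.02  1.66  0.08]
```

```bash
python3 -m inch '[{"slide":[0,-0.6,0],"twist":[-0.01,0.03,0.075],"hand":-0.5},{"slide":[0,-0.6,-0.2],"twist":[-0.01,0.03,0.075],"hand":-0.5},{"slide":[0,-0.6,-0.3],"twist":[-0.01,0.03,0.075],"hand":-0.5},{"slide":[0,-0.6,-0.4],"twist":[-0.01,0.03,0.075],"hand":-0.5},{"slide":[0.05,-0.6,-0.4],"twist":[-0.01,0.03,0.075],"hand":-0.5}]';  python3 -m inch '[{"slide":[0.05,-0.6,-0.4],"twist":[-0.01,0.03,0.075],"hand":-0.5},{"slide":[0.05,-0.6,-0.4],"twist":[-0.01,0.03,0.075],"hand":-0.5},{"slide":[0,-0.6,-0.3],"twist":[-0.01,0.02,0.02],"hand":-0.5},{"slide":[0,0,0],"twist":[0,0,0],"hand":-0.5}]'; cat >> h.py <<'E'
T=np.array([.568,-.331,.038]); l=np.array([np.cos(-.804),np.sin(-.804),0]); RT=tool(-Z,np.array([-l[1],l[0],0]))
E
python3 -c "
from h import *
to(T+[0,0,.08],RT);s=snap('wrist','w2');n=np.cross(Z,l);c=np.array([.568,-.331,.066])
print(proj(s,[c,c+.034*l+.016*n,c+.034*l-.016*n,c-.034*l-.016*n,c-.034*l+.016*n]).round())
print(state()['joint_positions'].round(2))"
```

```text
time: 7.62
tcp_pos: [0.5603, -0.1827, 0.283]
eef_rot: [3.027, 0.021, 2.078]
contact_force: [0.5, -0.2, -0.4]
grip_width: 0.0706
gripper_force: 0.0
time: 8.12
tcp_pos: [0.567, -0.327, 0.1901]
eef_rot: [-3.132, -0.024, 2.326]
contact_force: [-0.3, 1.2, 0.4]
grip_width: 0.0702
gripper_force: 0.0
t 8.12 slide [ 0.012 -0.05  -0.901] twist [-0.007 -0.016  0.007] rows>= 2.0
[[277. 209.]
 [295. 245.]
 [260. 245.]
 [258. 171.]
 [295. 171.]]
[-0.61  0.34  1.09 -0.    1.73 -1.36]
```

View pics/w2.png

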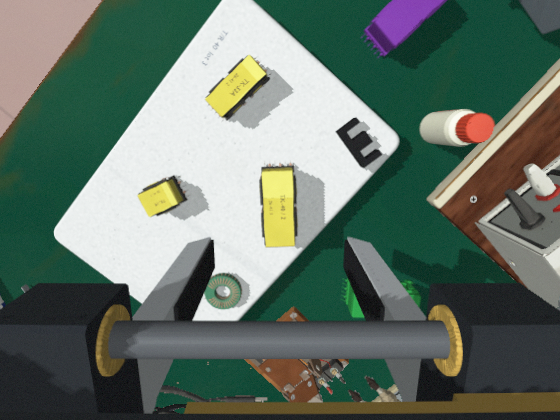

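The transformer's top face is at (262,168)-(297,247), close to the prediction (277,209). Refine.

```bash
python3 -c "
from h import *
s=load('w2');P=[atz(s,p,.066) for p in ((262,168),(293,168),(297,246),(265,247))]
print(np.mean(P,0),[np.arctan2(v[1],v[0]) for v in (P[3]-P[0],P[2]-P[1])])
c=np.mean(P,0);m=(P[3]+P[2]-P[0]-P[1]);a=np.arctan2(m[1],m[0]);print(c,a, np.linalg.norm(m)/2)
a=a if a<0 else a-np.pi
l=np.array([np.cos(a),np.sin(a),0]);to([c[0],c[1],.038],tool(-Z,np.array([-l[1],l[0],0])))"
```

```text
[ 0.56896118 -0.32945285  0.066     ] [np.float64(-0.7876625172528324), np.float64(-0.7546958863934885)]
[ 0.56896118 -0.32945285  0.066     ] -0.7712859395662353 0.07195496712570314
t 8.18 slide [ 0.015 -0.048 -1.936] twist [-0.006 -0.013  0.028] rows>= 3.0
```

```bash
python3 -m inch '[{"slide":[0.015,-0.04,-0.5],"twist":[-0.006,-0.013,0.024],"hand":-0.4},{"slide":[0,0,-0.6],"twist":[0,0,0],"hand":-0.4},{"slide":[0,0,-0.5],"twist":[0,0,0],"hand":-0.4},{"slide":[0,0,-0.33],"twist":[0,0,0],"hand":-0.4},{"slide":[0,0,0],"twist":[0,0,0],"hand":-0.4}]'; python3 -m inch '[{"slide":[0,0,0],"twist":[0,0,0],"hand":1},{"slide":[0,0,0],"twist":[0,0,0],"hand":1},{"slide":[0,0,0],"twist":[0,0,0],"hand":1},{"slide":[0,0,0],"twist":[0,0,0],"hand":1}]' 30
```

```text
time: 8.8
tcp_pos: [0.5687, -0.3263, 0.0404]
eef_rot: [-3.141, 0.001, 2.367]
contact_force: [0.6, 0.5, -0.2]
grip_width: 0.0658
gripper_force: 0.0
time: 9.3
tcp_pos: [0.5694, -0.3297, 0.0427]
eef_rot: [-3.14, 0.007, 2.365]
contact_force: [-1.3, -1.6, 2.7]
grip_width: 0.0308
gripper_force: 30.0
```

```bash
python3 -m inch '[{"slide":[0,0,0.2],"twist":[0,0,0],"hand":1},{"slide":[0,0,0.5],"twist":[0,0,0],"hand":1},{"slide":[0,0,0.5],"twist":[0,0,0],"hand":1},{"slide":[0,0,0.5],"twist":[0,0,0.07],"hand":1},{"slide":[-0.05,0.3,0.4],"twist":[0,0,0.1],"hand":1}]' 30; python3 -m inch '[{"slide":[-0.05,0.5,0],"twist":[0,0,0.1],"hand":1},{"slide":[-0.05,0.5,0],"twist":[0,0,0.1],"hand":1},{"slide":[-0.05,0.5,0],"twist":[0,0,0.1],"hand":1},{"slide":[-0.05,0.5,0],"twist":[0,0,0],"hand":1},{"slide":[-0.05,0.5,0],"twist":[0,0,0],"hand":1}]';python3 -c "
from h import *
to(bx(-.025,-.01,.2),tool(-Z,-DY)); print(bx(-.025,-.01,.05))"
```

```text
time: 9.93
tcp_pos: [0.5653, -0.3059, 0.2118]
eef_rot: [-3.14, 0.007, 2.623]
contact_force: [0.4, -0.2, -2.3]
grip_width: 0.0308
gripper_force: 30.0
time: 10.55
tcp_pos: [0.5449, -0.1035, 0.2102]
eef_rot: [-3.141, 0.005, 3.07]
contact_force: [0.5, 1.2, -2.5]
grip_width: 0.0306
gripper_force: 30.0
t 10.55 slide [-0.026  2.083 -0.128] twist [-6.000e-03  1.000e-03  2.094e+00] rows>= 17.0
[0.54274539 0.06312435 0.05      ]
```

```bash
python3 -m inch '[{"slide":[0,0.55,0],"twist":[0,0,0],"hand":1},{"slide":[-0.01,0.55,0],"twist":[0,0,0],"hand":1},{"slide":[-0.01,0.5,-0.1],"twist":[0,0,0],"hand":1},{"slide":[0,0.42,-0.1],"twist":[0,0,0],"hand":1},{"slide":[0,0,0],"twist":[0,0,0],"hand":1}]'; python3 -c "
from h import *
R=tool(-Z,DY);to(bx(-.025,-.01,.066),R)
s=snap('wrist','w3');snap('top','t3');sc=snap('scene','s3')
q=[bx(-.025+a,-.01+b,.055) for a,b in ((-.0515,-.029),(.0515,-.029),(.0515,.029),(-.0515,.029))]
print(proj(s,q).round(),proj(sc,q).round())
i=np.hstack([cv2.resize(s['img'],(400,300)),sc['img'][170:395,120:420][:,:,:].repeat(1,0) if 0 else cv2.resize(sc['img'][180:330,160:360],(400,300))])[:,:,::-1]
cv2.imwrite('pics/c3.png',i)"
```

```text
time: 11.18
tcp_pos: [0.5428, 0.0588, 0.1933]
eef_rot: [-3.141, 0.003, 3.074]
contact_force: [-0.5, -0.5, -2.6]
grip_width: 0.031
gripper_force: 30.0
t 11.18 slide [-1.000e-03  5.400e-02 -1.591e+00] twist [ 0.     0.002 -0.003] rows>= 3.0
[[250. 140.]
 [252. 249.]
 [312. 249.]
 [315. 140.]] [[288. 276.]
 [250. 254.]
 [233. 270.]
 [272. 293.]]
```

View pics/c3.png

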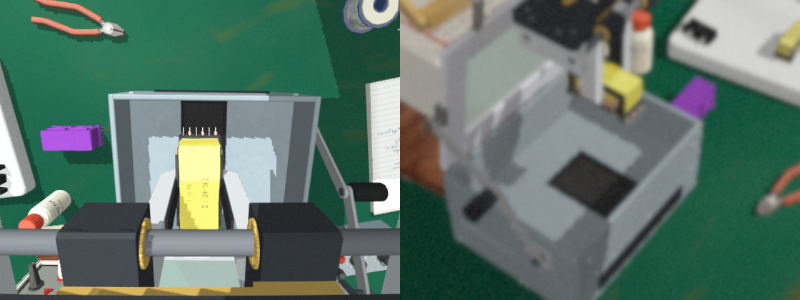

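The nest (wrist columns 253–316, front row 140) matches the prediction. Lower.

```bash
python3 -m inch '[{"slide":[0,0.054,-0.4],"twist":[0,0,0],"hand":1},{"slide":[0,0,-0.5],"twist":[0,0,0],"hand":1},{"slide":[0,0,-0.4],"twist":[0,0,0],"hand":1},{"slide":[0,0,-0.2],"twist":[0,0,0],"hand":1},{"slide":[0,0,0],"twist":[0,0,0],"hand":1}]'; python3 -m inch '[{"slide":[0,0,-0.06],"twist":[0,0,0],"hand":1},{"slide":[0,0,0],"twist":[0,0,0],"hand":1}]'
```

```text
time: 11.95
tcp_pos: [0.5432, 0.0601, 0.0729]
eef_rot: [-3.14, 0.003, 3.069]
contact_force: [-0.3, -0.9, -1.9]
grip_width: 0.0307
gripper_force: 30.0
time: 12.2
tcp_pos: [0.5444, 0.0609, 0.07]
eef_rot: [-3.141, 0.007, 3.07]
contact_force: [-0.8, 0.2, -2.8]
grip_width: 0.0309
gripper_force: 30.0
```

```bash
python3 -m inch '[{"slide":[0,0,-0.03],"twist":[0,0,0],"hand":1},{"slide":[0,0,0],"twist":[0,0,0],"hand":1}]'; python3 -m inch '[{"slide":[0,0,-0.03],"twist":[0,0,0],"hand":1},{"slide":[0,0,0],"twist":[0,0,0],"hand":1}]'
```

```text
time: 12.45
tcp_pos: [0.5438, 0.061, 0.0666]
eef_rot: [-3.141, 0.005, 3.07]
contact_force: [-0.4, -1.2, -2.7]
grip_width: 0.0309
gripper_force: 30.0
time: 12.7
tcp_pos: [0.5442, 0.061, 0.0647]
eef_rot: [-3.141, 0.006, 3.07]
contact_force: [0.4, 0.9, 1.5]
grip_width: 0.0305
gripper_force: 30.0
```

```bash
python3 -m inch '[{"slide":[0,0,0],"twist":[0,0,0],"hand":-0.2},{"slide":[0,0,0],"twist":[0,0,0],"hand":-0.2},{"slide":[0,0,0.2],"twist":[0,0,0],"hand":-0.2},{"slide":[0,0,0.6],"twist":[0,0,0],"hand":-0.2},{"slide":[-0.3,0,0.6],"twist":[0,0,0],"hand":-0.2}]'; python3 -c "
from h import *
a=snap('wrist','w4')
s=snap('scene','s4');cv2.imwrite('pics/c4.png',np.hstack([cv2.resize(a['img'],(400,300)),cv2.resize(s['img'][180:330,160:360],(400,300))])[:,:,::-1])
c=bx(-.0,.14,.16)
for t in (.35,.6,.78):
  z,R=tilt(t); print(t); to(bx(-.003,.14,.16)-z*.05,R)"
```

```text
time: 13.32
tcp_pos: [0.5201, 0.0608, 0.178]
eef_rot: [-3.141, 0.006, 3.07]
contact_force: [-0.2, -0.0, -0.4]
grip_width: 0.0564
gripper_force: 0.0
0.35
t 13.43 slide [0.453 1.891 0.278] twist [ 0.18  -0.186 -1.034] rows>= 9.0
0.6
t 13.43 slide [0.314 1.901 0.207] twist [ 0.3   -0.326 -1.01 ] rows>= 9.0
0.78
t 13.43 slide [0.228 1.907 0.135] twist [ 0.386 -0.425 -0.985] rows>= 10.0
```

View pics/c4.png

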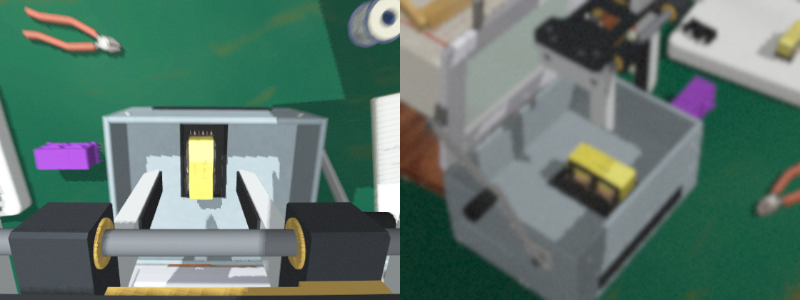

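The transformer stands inside the nest kerb, along it. Next: go to the knob with closed fingers tilted 45°.

```bash
python3 -m inch '[{"slide":[-0.35,0,0.3],"twist":[0.038,-0.042,-0.098],"hand":0.5},{"slide":[0,0.2,0.3],"twist":[0.038,-0.042,-0.098],"hand":1},{"slide":[0,0.2,0.2],"twist":[0.038,-0.042,-0.098],"hand":1},{"slide":[0,0.2,0],"twist":[0.038,-0.042,-0.098],"hand":1},{"slide":[0,0.2,0],"twist":[0.038,-0.042,-0.098],"hand":1}]'; python3 -m inch '[{"slide":[0,0.2,0],"twist":[0.038,-0.042,-0.098],"hand":1},{"slide":[0,0.2,0],"twist":[0.038,-0.042,-0.098],"hand":1},{"slide":[0,0.2,0],"twist":[0.038,-0.042,-0.098],"hand":1},{"slide":[0,0.2,0],"twist":[0.038,-0.042,-0.098],"hand":1},{"slide":[0,0.2,0],"twist":[0.038,-0.042,-0.098],"hand":1}]'; python3 -c "
from h import *
z,R=tilt(.785); to(bx(-.003,.142,.16)-z*.05,R); print(z,state()['joint_positions'].round(2))"
```

```text
time: 14.05
tcp_pos: [0.4919, 0.125, 0.2411]
eef_rot: [2.751, 0.159, 2.286]
contact_force: [0.6, -0.1, 0.6]
grip_width: 0.01
gripper_force: 0.0
time: 14.68
tcp_pos: [0.4912, 0.1974, 0.2392]
eef_rot: [2.402, 0.02, 1.569]
contact_force: [0.3, -0.4, -0.4]
grip_width: 0.0006
gripper_force: 0.0
t 14.68 slide [ 0.615  0.228 -0.548] twist [ 0.012 -0.031 -0.047] rows>= 2.0
[ 0.70499388 -0.05084745 -0.70738827] [ 0.5  -0.42  1.92 -0.41  1.01  0.6 ]
```

```bash
python3 -m inch '[{"slide":[0.2,0.1,-0.18],"twist":[0.01,-0.03,-0.045],"hand":1},{"slide":[0.2,0.08,-0.18],"twist":[0,0,0],"hand":1},{"slide":[0.2,0.05,-0.18],"twist":[0,0,0],"hand":1},{"slide":[0,0,0],"twist":[0,0,0],"hand":1}]'; python3 -c "
from h import *
z,R=tilt(.785); c=bx(-.003,.142,.16)-z*.009; to(c,R)
s=snap('wrist','w5');print(proj(s,[bx(-.003,.125,.16),bx(-.003,.155,.16)]));cv2.imwrite('pics/w5.png',s['img'][:,:,::-1])"
```

```text
time: 15.18
tcp_pos: [0.5392, 0.2151, 0.1936]
eef_rot: [2.363, 0.008, 1.504]
contact_force: [-0.1, 0.9, 0.3]
grip_width: 0.0007
gripper_force: 0.0
t 15.18 slide [ 0.376 -0.019 -0.34 ] twist [ 0.005 -0.005 -0.004] rows>= 1.0
[[281.51358804 249.29750375]
 [282.01900815 207.49114346]]
```

View pics/w5.png

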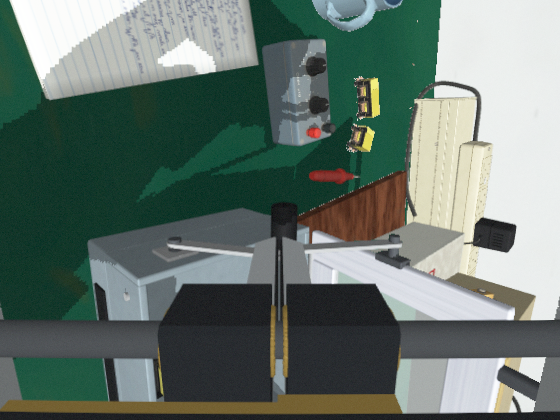

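The knob is at (284, 207–245), dead ahead of the fingertips. Push.

```bash
python3 -m inch '[{"slide":[0.15,-0.01,-0.14],"twist":[0,0,0],"hand":1},{"slide":[0.15,-0.01,-0.13],"twist":[0,0,0],"hand":1},{"slide":[0.07,0,-0.07],"twist":[0,0,0],"hand":1},{"slide":[0.05,0,-0.04],"twist":[0,0,0],"hand":1}]'; python3 -m inch '[{"slide":[0.06,0,-0.045],"twist":[0,0,0],"hand":1},{"slide":[0.06,0,-0.045],"twist":[0,0,0],"hand":1}]'; python3 -c "
from h import *
z,R=tilt(.785); to(bx(.030,.142,.127)-z*.009,R)"
```

```text
time: 15.72
tcp_pos: [0.5733, 0.2134, 0.1641]
eef_rot: [2.361, 0.007, 1.504]
contact_force: [-1.2, -1.3, 1.2]
grip_width: 0.0007
gripper_force: 0.7
time: 15.98
tcp_pos: [0.583, 0.214, 0.1579]
eef_rot: [2.36, 0.006, 1.505]
contact_force: [-1.6, 0.7, 0.6]
grip_width: 0.0009
gripper_force: 0.4
t 15.97 slide [ 0.239 -0.035 -0.307] twist [ 0.004 -0.002 -0.004] rows>= 1.0
```

```bash
python3 -m inch '[{"slide":[0.05,-0.005,-0.06],"twist":[0,0,0],"hand":1},{"slide":[0.05,-0.005,-0.06],"twist":[0,0,0],"hand":1}]'; python3 -m inch '[{"slide":[0.06,-0.005,-0.07],"twist":[0,0,0],"hand":1},{"slide":[0.06,-0.005,-0.07],"twist":[0,0,0],"hand":1}]';python3 -m inch '[{"slide":[0.05,-0.005,-0.08],"twist":[0,0,0],"hand":1},{"slide":[0.02,0,-0.03],"twist":[0,0,0],"hand":1}]'; python3 -c "
from h import *
z,R=tilt(.785); to(bx(.030,.142,.127)-z*.009,R); s=snap('scene','s6')"
```

```text
time: 16.23
tcp_pos: [0.5912, 0.2134, 0.1484]
eef_rot: [2.359, 0.006, 1.505]
contact_force: [0.7, 0.5, 0.1]
grip_width: 0.0004
gripper_force: 0.4
time: 16.48
tcp_pos: [0.6002, 0.2123, 0.1362]
eef_rot: [2.361, 0.006, 1.505]
contact_force: [-3.3, 0.7, 1.7]
grip_width: 0.0004
gripper_force: 1.5
time: 16.73
tcp_pos: [0.6056, 0.2116, 0.127]
eef_rot: [2.362, 0.007, 1.505]
contact_force: [-5.3, 0.4, 1.5]
grip_width: 0.0004
gripper_force: 2.0
t 16.73 slide [-0.042 -0.005  0.08 ] twist [ 0.004 -0.004 -0.004] rows>= 1.0
```

```bash
python3 -m inch '[{"slide":[-0.2,0.02,0.2],"twist":[0,0,0],"hand":1},{"slide":[-0.4,0.02,0.4],"twist":[0,0,0],"hand":1},{"slide":[-0.4,0,0.4],"twist":[0,0,0],"hand":0.5}]'; cat >> h.py <<'E'
def lidpts(th,r=.175): return [bx(.085-q*np.cos(th),y,.116+q*np.sin(th)) for q,y in ((r,.108),(.217,.073),(.09,.108))]
def track(ref,cur,th0=1.40):
    a=cv2.cvtColor(ref['img'],7);b=cv2.cvtColor(cur['img'],7)
    for P in lidpts(th0):
        u,v=proj(ref,P)[0].round().astype(int)
        if not(12<u<548 and 12<v<408): continue
        t=a[v-11:v+12,u-11:u+12]; u0,v0=max(0,u-50),max(0,v-50)
        m=cv2.matchTemplate(b[v0:v+51,u0:u+51],t,5);_,s,_,p=cv2.minMaxLoc(m)
        print('ref',u,v,'now',p[0]+u0+11,p[1]+v0+11,'score',round(s,2))
    
E
python3 -c "
from h import *
r=load('s4');s=snap('scene','s7');track(r,s)
for t in (1.4,1.37,1.34,1.31,1.28,1.2,1.1): print(t,proj(s,lidpts(t)).round().tolist())
print(state()['tcp_pos'])"
```

```text
time: 17.15
tcp_pos: [0.5257, 0.215, 0.2097]
eef_rot: [2.359, 0.006, 1.505]
contact_force: [0.5, 1.1, 0.2]
grip_width: 0.0074
gripper_force: 0.0
ref 181 207 now 187 170 score 0.68
ref 196 179 now 208 189 score 0.53
ref 181 237 now 186 240 score 0.88
1.4 [[181.0, 207.0], [196.0, 179.0], [181.0, 237.0]]
1.37 [[183.0, 208.0], [199.0, 181.0], [182.0, 238.0]]
1.34 [[186.0, 210.0], [202.0, 183.0], [183.0, 239.0]]
1.31 [[188.0, 212.0], [205.0, 185.0], [184.0, 240.0]]
1.28 [[190.0, 214.0], [208.0, 187.0], [185.0, 241.0]]
1.2 [[196.0, 219.0], [215.0, 194.0], [188.0, 243.0]]
1.1 [[204.0, 226.0], [225.0, 203.0], [192.0, 246.0]]
[0.52540454 0.21634319 0.21640044]
```

Lid now at ~1.28 rad: unlocked and holding. Next: go to the bar.

```bash
python3 -m inch '[{"slide":[-0.1,0,0.6],"twist":[0,0.05,0],"hand":0.2},{"slide":[0,0,0.6],"twist":[0,0.08,0],"hand":-0.15},{"slide":[0,-0.3,0.6],"twist":[0,0.08,0],"hand":-0.15},{"slide":[0,-0.6,0.4],"twist":[0,0.08,0],"hand":-0.15},{"slide":[0,-0.6,0.2],"twist":[0,0,0],"hand":-0.15}]'; python3 -c "
from h import *
z,R=tilt(.35); to(bar(1.28)-z*.06,R);print(state()['grip_width']);track(load('s4'),snap('scene','s8'))"
```

```text
time: 17.82
tcp_pos: [0.5208, 0.0931, 0.4034]
eef_rot: [2.79, 0.033, 1.512]
contact_force: [0.2, -0.6, -0.4]
grip_width: 0.0537
gripper_force: 0.0
t 17.82 slide [ 0.623 -0.275 -0.289] twist [ 0.022 -0.    -0.009] rows>= 1.0
0.053663718217222205
ref 181 207 now 186 210 score 0.72
ref 196 179 now 207 193 score 0.64
ref 181 237 now 186 240 score 0.89
```

```bash
python3 -m inch '[{"slide":[0.31,-0.14,-0.1],"twist":[0.02,0,-0.008],"hand":-0.15},{"slide":[0.31,-0.13,-0.18],"twist":[0,0,0],"hand":-0.15},{"slide":[0,0,0],"twist":[0,0,0],"hand":-0.15}]'; python3 -m inch '[{"slide":[0.11,-0.01,-0.3],"twist":[0,0,0],"hand":-0.15},{"slide":[0.11,-0.01,-0.31],"twist":[0,0,0],"hand":-0.15},{"slide":[0.11,0,-0.3],"twist":[0,0,0],"hand":-0.15},{"slide":[0,0,0],"twist":[0,0,0],"hand":-0.15}]';python3 -c "
from h import *
z,R=tilt(.35); to(bar(1.28)+z*.019,R)"
```

```text
time: 18.25
tcp_pos: [0.5684, 0.0722, 0.375]
eef_rot: [2.8, 0.005, 1.499]
contact_force: [-0.5, 0.2, -0.5]
grip_width: 0.054
gripper_force: 0.0
time: 18.75
tcp_pos: [0.5929, 0.0724, 0.303]
eef_rot: [2.8, 0.004, 1.502]
contact_force: [-0.1, 0.1, 0.3]
grip_width: 0.0538
gripper_force: 0.0
t 18.75 slide [ 0.059 -0.04   0.038] twist [ 0.002 -0.006 -0.002] rows>= 1.0
```

Gentle close.

```bash
python3 -m inch '[{"slide":[0.05,0,0.03],"twist":[0,0,0],"hand":0.5},{"slide":[0,0,0],"twist":[0,0,0],"hand":0.5},{"slide":[0,0,0],"twist":[0,0,0],"hand":0.6}]' 10; python3 -m inch '[{"slide":[0,0,0],"twist":[0,0,0],"hand":1},{"slide":[0,0,0],"twist":[0,0,0],"hand":1}]' 15
```

```text
time: 19.12
tcp_pos: [0.5982, 0.072, 0.3091]
eef_rot: [2.794, 0.003, 1.502]
contact_force: [0.2, -0.3, -0.8]
grip_width: 0.0276
gripper_force: 0.1
time: 19.38
tcp_pos: [0.5978, 0.0719, 0.3077]
eef_rot: [2.796, 0.003, 1.502]
contact_force: [-1.6, 0.3, 1.8]
grip_width: 0.0117
gripper_force: 15.0
```

```bash
python3 -c "
from h import *
from scipy.optimize import least_squares as ls
P=np.array([(.4419,.0782,.1013),(.4478,.0778,.1544),(.4954,.0744,.2482),(.5453,.0711,.2896),(.615,.066,.3164),(.6225,.0655,.3172),(.6348,.0645,.3188)])
q=np.c_[P@DX,P[:,2]]
r=ls(lambda p:np.hypot(q[:,0]-p[0],q[:,1]-p[1])-p[2],[.65,.1,.217]);print(r.x,r.fun.round(4))
c=r.x
st=state();p=np.array([st['tcp_pos']@DX,st['tcp_pos'][2]]);rr=np.hypot(*(p-c[:2]));th=np.arctan2(p[1]-c[1],c[0]-p[0]);t0=np.arctan2(q[0,1]-c[1],c[0]-q[0,0]);print(rr,th,t0)
a=np.linspace(th,t0,15)
for i in range(14):
  d=np.array([-c[2]*(np.cos(a[i+1])-np.cos(a[i])),c[2]*(np.sin(a[i+1])-np.sin(a[i]))])/.08
  print((a[i+1]-t0).round(2),(d[0]*DX[0]).round(3),(d[0]*DX[1]).round(3),d[1].round(3), 'abs',(c[:2]+c[2]*np.array([-np.cos(a[i+1]),np.sin(a[i+1])])).round(4))
"
```

```text
[0.64823327 0.10688451 0.21294425] [ 0.0002 -0.0004  0.0001  0.0001  0.0003 -0.0002 -0.0001]
0.20881615719441915 1.2933133389445945 -0.026199601636169842
1.23 -0.237 0.017 -0.08 abs [0.5709 0.3053]
1.13 -0.229 0.016 -0.102 abs [0.5526 0.2971]
1.04 -0.218 0.016 -0.123 abs [0.5351 0.2873]
0.94 -0.205 0.015 -0.143 abs [0.5186 0.2758]
0.85 -0.191 0.014 -0.162 abs [0.5033 0.2629]
0.75 -0.175 0.013 -0.179 abs [0.4892 0.2485]
0.66 -0.157 0.011 -0.195 abs [0.4766 0.233 ]
0.57 -0.138 0.01 -0.209 abs [0.4655 0.2162]
0.47 -0.118 0.009 -0.221 abs [0.456  0.1986]
0.38 -0.097 0.007 -0.231 abs [0.4483 0.1801]
0.28 -0.075 0.005 -0.239 abs [0.4423 0.1609]
0.19 -0.052 0.004 -0.245 abs [0.4381 0.1413]
0.09 -0.029 0.002 -0.249 abs [0.4358 0.1214]
0.0 -0.005 0.0 -0.251 abs [0.4354 0.1013]
```

```bash
python3 -m inch '[{"slide":[-0.119,0.009,-0.04],"twist":[0,0,0],"hand":1},{"slide":[-0.118,0.008,-0.04],"twist":[0,0,0],"hand":1},{"slide":[-0.115,0.008,-0.05],"twist":[0,0,0],"hand":1},{"slide":[-0.114,0.008,-0.052],"twist":[0,0,0],"hand":1}]' 20; python3 -m inch '[{"slide":[-0.11,0.008,-0.06],"twist":[0,0,0],"hand":1},{"slide":[-0.108,0.008,-0.063],"twist":[0,0,0],"hand":1},{"slide":[-0.103,0.008,-0.07],"twist":[0,0,0],"hand":1},{"slide":[-0.102,0.007,-0.073],"twist":[0,0,0],"hand":1}]'; cat >> h.py <<'E'
def circ():
    p0=state()['tcp_pos'];p=np.array([p0@DX,p0[2]])-[.64823,.10688]
    print('rad err mm',((np.hypot(*p)-.21294)*1e3).round(1),'lid',(np.arctan2(p[1],-p[0])+.0262).round(3),'side',(p0@DY).round(4))
E
python3 -c "
from h import *
circ()"
```

```text
time: 19.88
tcp_pos: [0.56, 0.0749, 0.2929]
eef_rot: [2.795, 0.003, 1.502]
contact_force: [1.5, 0.5, 0.7]
grip_width: 0.0113
gripper_force: 20.0
time: 20.38
tcp_pos: [0.5262, 0.0775, 0.2713]
eef_rot: [2.796, 0.003, 1.502]
contact_force: [0.5, 4.0, 2.0]
grip_width: 0.0112
gripper_force: 20.0
rad err mm -4.0 lid 0.932 side 0.1151
```

```bash
python3 -m inch '[{"slide":[-0.096,0.007,-0.08],"twist":[0,0,0],"hand":1},{"slide":[-0.095,0.007,-0.082],"twist":[0,0,0],"hand":1},{"slide":[-0.089,0.007,-0.088],"twist":[0,0,0],"hand":1},{"slide":[-0.086,0.006,-0.091],"twist":[0,0,0],"hand":1}]'; python3 -m inch '[{"slide":[-0.08,0.006,-0.096],"twist":[0,0,0],"hand":1},{"slide":[-0.077,0.005,-0.099],"twist":[0,0,0],"hand":1},{"slide":[-0.07,0.005,-0.104],"twist":[0,0,0],"hand":1},{"slide":[-0.068,0.005,-0.105],"twist":[0,0,0],"hand":1}]'; python3 -c "
from h import *
circ()"
```

```text
time: 20.88
tcp_pos: [0.4971, 0.0794, 0.2438]
eef_rot: [2.796, 0.003, 1.502]
contact_force: [0.8, 4.8, -0.6]
grip_width: 0.0114
gripper_force: 20.0
time: 21.38
tcp_pos: [0.4736, 0.0809, 0.2115]
eef_rot: [2.796, 0.003, 1.502]
contact_force: [0.1, 4.4, -0.2]
grip_width: 0.0112
gripper_force: 20.0
rad err mm -3.3 lid 0.549 side 0.1148
```

```bash
python3 -m inch '[{"slide":[-0.06,0.004,-0.11],"twist":[0,0,0],"hand":1},{"slide":[-0.058,0.004,-0.111],"twist":[0,0,0],"hand":1},{"slide":[-0.05,0.004,-0.115],"twist":[0,0,0],"hand":1},{"slide":[-0.047,0.003,-0.116],"twist":[0,0,0],"hand":1}]'; python3 -m inch '[{"slide":[-0.04,0.003,-0.119],"twist":[0,0,0],"hand":1},{"slide":[-0.035,0.003,-0.12],"twist":[0,0,0],"hand":1},{"slide":[-0.028,0.002,-0.122],"twist":[0,0,0],"hand":1},{"slide":[-0.024,0.002,-0.123],"twist":[0,0,0],"hand":1}]'; python3 -m inch '[{"slide":[-0.018,0,-0.124],"twist":[0,0,0],"hand":1},{"slide":[-0.011,0,-0.12],"twist":[0,0,0],"hand":1}]'; python3 -c "
from h import *
circ()"
```

```text
time: 21.88
tcp_pos: [0.4565, 0.082, 0.1752]
eef_rot: [2.796, 0.004, 1.502]
contact_force: [1.1, 4.0, -0.1]
grip_width: 0.0113
gripper_force: 20.0
time: 22.38
tcp_pos: [0.4463, 0.0827, 0.1363]
eef_rot: [2.797, 0.004, 1.502]
contact_force: [0.2, 2.8, -0.1]
grip_width: 0.0114
gripper_force: 20.0
time: 22.62
tcp_pos: [0.444, 0.0829, 0.1168]
eef_rot: [2.797, 0.003, 1.502]
contact_force: [-0.5, 2.6, -0.6]
grip_width: 0.011
gripper_force: 20.0
rad err mm -1.3 lid 0.073 side 0.1146
```

```bash
python3 -m inch '[{"slide":[-0.005,0,-0.07],"twist":[0,0,0],"hand":1},{"slide":[-0.002,0,-0.06],"twist":[0,0,0],"hand":1},{"slide":[0,0,-0.04],"twist":[0,0,0],"hand":1},{"slide":[0,0,0],"twist":[0,0,0],"hand":1}]'; python3 -m inch '[{"slide":[0,0,-0.03],"twist":[0,0,0],"hand":1},{"slide":[0,0,-0.02],"twist":[0,0,0],"hand":1}]';python3 -m inch '[{"slide":[0,0,-0.02],"twist":[0,0,0],"hand":1},{"slide":[0,0,-0.01],"twist":[0,0,0],"hand":1}]'
```

```text
time: 23.12
tcp_pos: [0.4432, 0.0829, 0.1034]
eef_rot: [2.797, 0.003, 1.502]
contact_force: [-1.5, 2.3, -1.7]
grip_width: 0.0111
gripper_force: 20.0
time: 23.38
tcp_pos: [0.4433, 0.0829, 0.0997]
eef_rot: [2.797, 0.003, 1.502]
contact_force: [-4.0, 1.9, -0.1]
grip_width: 0.0111
gripper_force: 20.0
time: 23.62
tcp_pos: [0.4433, 0.0829, 0.0974]
eef_rot: [2.797, 0.003, 1.502]
contact_force: [-6.7, 2.3, 2.6]
grip_width: 0.0116
gripper_force: 20.0
```

```bash
python3 -m inch '[{"slide":[-0.015,0,-0.02],"twist":[0,0,0],"hand":1},{"slide":[0,0,-0.01],"twist":[0,0,0],"hand":1}]';python3 -m inch '[{"slide":[-0.01,0,-0.02],"twist":[0,0,0],"hand":1},{"slide":[0,0,0],"twist":[0,0,0],"hand":1}]'
```

```text
time: 23.88
tcp_pos: [0.4434, 0.0829, 0.0974]
eef_rot: [2.793, 0.003, 1.502]
contact_force: [-9.2, 2.0, 9.7]
grip_width: 0.0114
gripper_force: 20.0
time: 24.12
tcp_pos: [0.4435, 0.0829, 0.0973]
eef_rot: [2.791, 0.003, 1.502]
contact_force: [-9.6, 2.1, 11.7]
grip_width: 0.0114
gripper_force: 20.0
```

Shut (z stays at 0.0974, force rising). Release, retreat, and compare with the initial picture.

```bash
python3 -m inch '[{"slide":[0,0,0.02],"twist":[0,0,0],"hand":0.4},{"slide":[0,0,0],"twist":[0,0,0],"hand":0.36},{"slide":[-0.11,0.01,0.3],"twist":[0,0,0],"hand":0.36},{"slide":[-0.11,0.01,0.4],"twist":[0,0,0],"hand":0.36},{"slide":[-0.11,0,0.4],"twist":[0,0,0],"hand":0.36}]'; python3 -m inch '[{"slide":[0,-0.5,0.4],"twist":[0,0,0],"hand":0.36},{"slide":[0,-0.7,0.2],"twist":[0,0,0],"hand":0.36},{"slide":[0,-0.7,0],"twist":[0,0,0],"hand":0.36},{"slide":[0,-0.7,0],"twist":[0,0,0],"hand":0.36},{"slide":[0,-0.7,0],"twist":[0,0,0],"hand":0.36}]'; python3 -m inch '[{"slide":[0,-0.6,0],"twist":[0,0,0],"hand":0.36},{"slide":[0,-0.5,0],"twist":[0,0,0],"hand":0.36},{"slide":[0,0,0],"twist":[0,0,0],"hand":0.36}]'; python3 -c "
from h import *
for n,k in (('scene','s0'),('top','t0')):
  a=cv2.cvtColor(load(n+'0')['img'],7);s=snap(n,n+'9');b=cv2.cvtColor(s['img'],7)
  pts=[bar(0)+.073*DY,bar(0)-.073*DY,bx(-.09,.108,.12),bx(-.09,-.108,.12),bx(.024,.14,.036)]
  for nm,p in zip(('barL','barR','cornL','cornR','knob'),proj(s,pts).round().astype(int)):
    u,v=p;t=a[v-9:v+10,u-9:u+10];m=cv2.matchTemplate(b[v-29:v+30,u-29:u+30],t,5);_,sc,_,q=cv2.minMaxLoc(m);print(n,nm,u,v,'shift',q[0]-20,q[1]-20,round(sc,2))
  if n=='top':
   i=(np.abs(a.astype(int)-b)>40)[190:275,280:450];print('board changed px',i.sum(), [(x+280,y+190) for x,y in [np.argwhere(i)[:,::-1].min(0),np.argwhere(i)[:,::-1].max(0)]] if i.any() else '')
   for nm,(u,v) in dict(medium=(358,251),small=(405,246),toroid=(416,205),core=(342,208),glue=(316,187)).items():
    t=a[v-9:v+10,u-9:u+10];m=cv2.matchTemplate(b[v-19:v+20,u-19:u+20],t,5);_,sc,_,q=cv2.minMaxLoc(m);print(nm,'shift',q[0]-10,q[1]-10,round(sc,2))
print(state()['tcp_pos'],state()['time'])"
```

```text
time: 24.75
tcp_pos: [0.4152, 0.084, 0.1838]
eef_rot: [2.796, 0.004, 1.501]
contact_force: [1.1, 0.6, 1.4]
grip_width: 0.0299
gripper_force: 0.0
time: 25.38
tcp_pos: [0.415, -0.1822, 0.2314]
eef_rot: [2.795, 0.005, 1.5]
contact_force: [1.0, 0.3, 0.4]
grip_width: 0.03
gripper_force: 0.0
time: 25.75
tcp_pos: [0.4146, -0.2705, 0.23]
eef_rot: [2.798, 0.003, 1.497]
contact_force: [0.8, 0.4, -0.0]
grip_width: 0.0301
gripper_force: 0.0
scene barL 280 307 shift 0 0 0.93
scene barR 321 259 shift 0 0 0.97
scene cornL 250 307 shift 0 0 1.0
scene cornR 313 238 shift 0 0 0.98
scene knob 196 314 shift 0 0 0.93
top barL 184 260 shift 0 0 0.95
top barR 244 265 shift 0 0 0.97
top cornL 172 241 shift 0 0 0.99
top cornR 260 249 shift 0 0 0.98
top knob 172 199 shift 0 0 0.99
board changed px 4266 [(np.int64(330), np.int64(194)), (np.int64(439), np.int64(274))]
medium shift -2 0 0.64
small shift 0 0 0.58
toroid shift 0 0 0.98
core shift 0 0 0.95
glue shift 0 0 0.98
[ 0.41506004 -0.26780648  0.23065851] 25.85
```

```bash
python3 -c "
from station import *
print(sign_off())"
```

```text
the job is handed in; nothing more can be done
None
```

The job is handed in at about 26 s: the large transformer stands in the nest, the stay was unlocked at the knee, and the lid was lowered under grip until fully shut. The toroid, core and glue bottle match the first pictures. The medium and small transformers gave only weak matches, probably from arm shadow, but nothing moved near them and no contact showed in the force readings.

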